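# Put the tea lights away in the twist-lock jar

## Robot

A 6-joint arm with a two-finger parallel gripper is mounted at the origin on a cart in front of the work surface, level with it; the furniture and walls round the work are solid. World frame = base frame: x ahead of the robot, y to its left, z up, the work surface at z = 0. Lengths are in m, angles in rad, forces in N, time in s.
With the tool pointing down it reaches from about 0.325 to 0.75 m from the base axis. Payload 7.6 kg.
Tool frame: the origin (TCP) lies at the very end of the fingers, on their centre line; the grasp point (between the pads) lies 19 mm behind it (robot.tcp_to_grasp is the distance from the TCP to the grasp point, in m); z points along the fingers, y is the line along which they close (so a half turn about z gives the same grasp; the last joint's range is limited). The gripper opens to 85 mm and grips with 20 to 120 N. Pads are 22 mm wide; open, the fingers measure 114 mm over their backs; the gripper's body (76 mm by 85 mm) begins 54 mm behind the grasp point. The pads swing forward as they close: fully open they stand 13 mm farther back than shut.
Start: joints at [-1.36, 0.052, 1.401, -0, 1.689, -0.07], TCP at [0.146, -0.504, 0.231] pointing down, gripper open.
Joint ranges: [-2.9, 2.9], [-0.91, 2.17], [0.12, 2.37], [-1.06, 4.2], [0.26, 2.73], [-2.93, 2.93]. Speed limits (rad/s): [2.57, 2.57, 3.01, 3.14, 3.14, 3.14].

## Interface

Orientations are given as a rotation vector (axis times angle).
In Python, from station import robot gives the robot as it stands. The module is installed in compiled form; this text tells all that it offers.
- The arm moves only by the tool servo_tool, never from a script. Its argument "steps" is a list of rows, each a list of 4 numbers: the shift along the tool's x, y, z in m, then the turn about the tool's z in degrees. In form: [[x, y, z, twist], ...]. A call has exactly 8 rows; each row shifts and turns the commanded pose from where the row before left it, along the tool's axes as they then stand; what a row does not reach is not made up. A row lasts 1/8 s, in which the tool goes at most 62.5 mm and 10.7 degrees, less where a joint would pass 70% of its speed; a pose out of reach is approached as far as the arm can. A call with a gripper value outside its range is refused whole. "jaw" is the opening, from 0 (shut) to 1 (fully open), set as the call begins (left out, the last holds). The fingers move at their own pace and stop on an object; the grip force is fixed at half the most. Time passes only in rows, so rows that do not move let the fingers close, or fill a call up. It gives the time, the measured TCP pose, the force, the opening and the grip force at its end, in the units of the state.
- robot.observe(): the state, without advancing time (a new reading comes with each control period).
- robot.snapshot(name): name is "scene" or "top" or "wrist"; returns a dict with "pixels" (480x640x3 uint8, red, green, blue), "z_map" (480x640 float32, m along the optical axis (not along the pixel's ray), 0 where there is no reading), "camera_matrix" (3x3 intrinsics, pixels), "xyz" and "orientation" of the camera in the world; the wrist camera has in their place "tool_from_camera" (4x4, takes a point from camera to tool coordinates, whose origin is the TCP and whose axes are the flange's). Camera axes: x right, y down, z forward; pixel columns grow to the right and rows downward; lengths in m; the calibration is good to about 2 mm. A picture is of the moment at which its call begins: read the wrist's pose just before it.
- robot.finish_job(): hands the job in; it is judged then, once.
The state is a dict: "t": time; "joints": joint angles; "qvel": joint speeds; "joint_torque": joint torques, N m; "ee_pos": TCP position; "ee_rot": TCP orientation; "ft_force": force on the tool from outside, world axes, zero at the start; "torque": the same for the moment, N m; "finger_gap": finger opening in m; "grip_force": force on a finger pad.
Only numpy, scipy, OpenCV 4.12 (cv2) and the standard library are available. Lean on these libraries where they do the work, as an engineer would, in place of code of your own. Each camera call takes 0.05 s, during which the arm holds its last target. There are 200 camera calls.

## Task

Drop the two tea lights one at a time through the narrow neck into the storage jar. Then close the jar with its lid: set the lid over the neck with its blue bar crossways to the two blue ears, push it fully down, and turn it a quarter turn clockwise (seen from above) until the bar lies in line with the ears and the lid is locked. Leave the salt shaker, the apple and the honey jar where they are.

Things in the scene. Friction and masses are not known exactly. Their poses are not given: they have to be found in the camera images.
- jar: Storage jar, origin under its centre, z up; it stands fast on a rubber suction foot and does not slide. Clear glass body 92 mm in diameter up to 76 mm, sloping in to a white neck 56 mm in outer diameter that runs straight from 96 mm up to the rim at 120 mm. Inside 84 mm wide, floor 6 mm up.
- jar_mouth (a point): Centre of the jar's mouth, at the rim, 120 mm above the worktop; opening 48 mm wide. Two blue ears stick out from the neck to a radius of 35 mm, along +x and -x of this frame (z up), each 60 degrees wide, top 6 mm and underside 11 mm below the rim. A small upright stop hangs at the clockwise end of each ear (seen from above).
- lid_grip (a point): Middle of the blue grip bar on the jar's lid, 36 mm above the lid's lower edge. The bar is 56 mm long along x of this frame, 16 mm thick along y, and reaches from 14 mm below to 13 mm above this point (z up). With the lid fully down on the jar this point is 16 mm above the mouth.
- lid: The jar's lid (about 90 g), standing bar up on the worktop: white round cap 84 mm in diameter, 22 mm high, hollow to 18 mm; origin under its centre. Two lugs in its lower edge, below the bar's ends, point inward, 63 mm apart. They pass between the jar's ears with the bar crossways (within 25 degrees); it then turns freely clockwise, lugs under ears, a quarter turn to the stops.
- tea_light_1_center (a point): Centre (7.5 mm up) of a tea light lying flat on the worktop: a round silvery cup of 38 mm diameter and 15 mm height with red wax, about 20 g, z up. The two tea lights are alike.
- tea_light_2_center (a point): Centre (7.5 mm up) of a tea light lying flat on the worktop: a round silvery cup of 38 mm diameter and 15 mm height with red wax, about 20 g, z up. The two tea lights are alike.
- salt_shaker: Salt shaker, glass with grey cap, 44 mm in diameter, 90 mm high, origin under its centre. Bystander.
- green_apple: Green apple, 75 mm wide, 68 mm high, origin under its centre. Bystander.
- honey_jar: Honey jar with dark lid, 65 mm in diameter, 86 mm high, origin under its centre. Bystander.
Not all that is in view belongs to the job. What is shaped like the part that bears tea_light_1_center but white is not meant.

How it is judged:
By the outcome, as a careful person would: the job done as asked, in the order asked, and still so for the second after the job is handed in, with the robot touching nothing.
It also fails if it takes over 59 s, if anything falls off the work surface, if the arm or the gripper's body presses on something with over 40 N, if the wrist force passes 120 N, or if a joint passes its speed limit or range.

## Working session

There is one attempt and no reset: what is moved stays moved. The work goes in short steps, Python scripts to look and compute and a tool call to move; the robot and the scene stay as the last step left them, time stands still between calls to the robot, and variables do not carry over. Pictures are saved under pics/ and viewed, at most 10 in all, crops included, and the job is handed in when it is done.

Besides the shell and the picture viewer there is one more tool, called after "Call:" as a command line: name --pt "numbers of a row" for each row, then --argument value for the rest. servo_tool: Moves the arm, as the interface text tells. Its arguments: {"type":"object","properties":{"steps":{"type":"array"},"jaw":{"type":"number"}},"required":["steps"]}

```bash
mkdir -p pics
cat > h.py <<'E'
import numpy as np, cv2
from scipy.spatial.transform import Rotation as R
from station import robot
def shot(name, png=None):
    o=robot.observe(); s=robot.snapshot(name)
    K=np.array(s["camera_matrix"]); z=s["z_map"]
    v,u=np.mgrid[:480,:640]
    P=np.stack([(u-K[0,2])/K[0,0]*z,(v-K[1,2])/K[1,1]*z,z],-1)
    if name=="wrist":
        T=np.array(s["tool_from_camera"]); P=P@T[:3,:3].T+T[:3,3]
        P=P@R.from_rotvec(o["ee_rot"]).as_matrix().T+np.array(o["ee_pos"])
    else:
        q=np.array(s["orientation"]); M=R.from_rotvec(q).as_matrix() if q.shape==(3,) else (q if q.shape==(3,3) else None)
        P=P@M.T+np.array(s["xyz"])
    P[z==0]=np.nan
    if png: cv2.imwrite("pics/"+png,s["pixels"][...,::-1])
    return s["pixels"],P,o
E
python3 - <<'E'
from h import *
for n in("top","scene"):
    p,P,o=shot(n,n+"1.png"); np.savez(n+"1.npz",p=p,P=P)
    print(n,P[240,320],P[400,320])
print({k:np.round(v,3) for k,v in o.items()})
print(R.from_rotvec(o["ee_rot"]).as_matrix().round(2))
E
```

```text
top [ 0.54968643 -0.0318367  -0.00301767] [ 0.11232767 -0.03386653 -0.23708841]
scene [0.59496066 0.08968585 0.02166162] [ 3.43164895e-01 -3.84187355e-01  2.52492876e-04]
{'t': np.float64(0.05), 'joints': array([-1.36 ,  0.053,  1.402, -0.   ,  1.689, -0.07 ]), 'qvel': array([ 0.001, -0.001, -0.003, -0.001,  0.001, -0.   ]), 'joint_torque': array([ 1.0000e-03, -3.8296e+01, -3.6137e+01, -0.0000e+00,  5.0000e-03,
       -0.0000e+00]), 'ee_pos': array([ 0.145, -0.504,  0.23 ]), 'ee_rot': array([-3.109, -0.439,  0.   ]), 'ft_force': array([ 0.626, -0.282, -0.327]), 'torque': array([-0.03 , -0.02 ,  0.036]), 'grip_force': np.float64(0.0), 'finger_gap': np.float64(0.085)}
[[ 0.96  0.28 -0.  ]
 [ 0.28 -0.96  0.  ]
 [ 0.   -0.   -1.  ]]
```

View pics/top1.png

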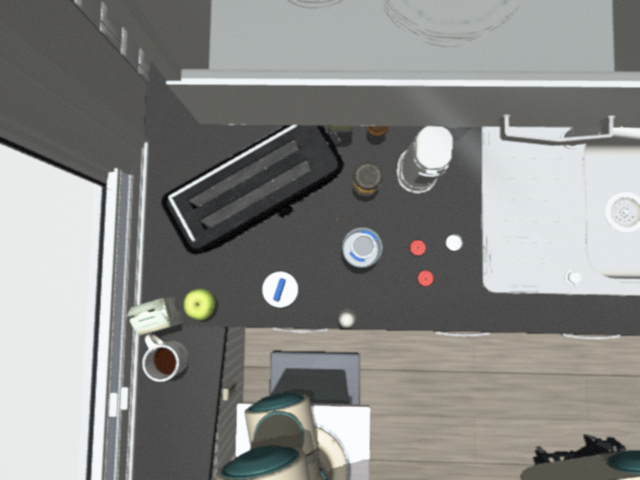

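View pics/scene1.png

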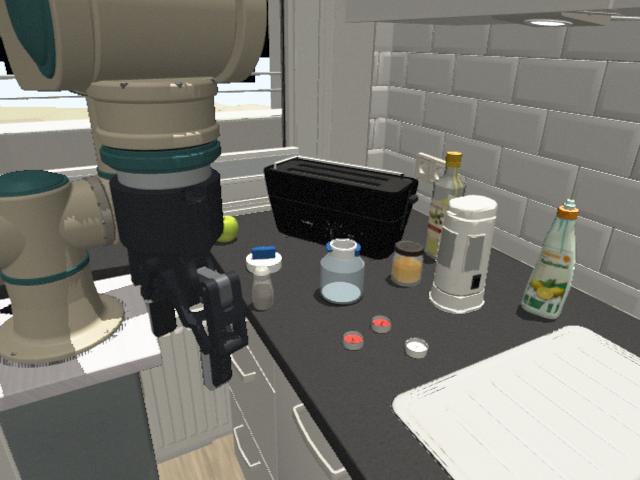

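The top view shows the jar at (362,247), red tea lights at (418,247) and (426,278), and the white decoy at (454,242). The lid is at (280,289) and the shaker at (347,319). The honey jar is at (366,180) and the apple at (199,304).

Run:
```python
from h import *
d=np.load("top1.npz");p=d["p"].astype(int);P=d["P"]
v,u=np.mgrid[:480,:640]
def box(c,w): return (abs(u-c[0])<w)&(abs(v-c[1])<w)
red=(p[...,0]>p[...,1]+60)&(p[...,0]>p[...,2]+60)
blue=(p[...,2]>p[...,0]+50)
wh=p.min(-1)>170
def rep(n,m):
    Q=P[m]; Q=Q[~np.isnan(Q[:,0])]; c=np.median(Q,0)
    mm=(Q.min(0)+Q.max(0))/2
    S=Q[:,:2]-Q[:,:2].mean(0); w,V=np.linalg.eigh(S.T@S)
    print(n,len(Q),"med",c.round(4),"mid",mm.round(4),"ext",np.ptp(Q,axis=0).round(3),"axis deg",np.degrees(np.arctan2(V[1,1],V[0,1])).round(1))
rep("t1",red&box((418,247),15)); rep("t2",red&box((426,278),15))
rep("lidbar",blue&box((280,289),22)); rep("lidcap",wh&box((280,289),24)&(P[...,2]>.015)&(P[...,2]<.03))
rep("ears",blue&box((362,247),25)&(P[...,2]>.1)); 
rep("jarneck",box((362,247),25)&(P[...,2]>.108)&(P[...,2]<.13))
for n,c in(("salt",(347,319)),("honey",(366,180)),("decoy",(454,242)),("apple",(199,304))): rep(n,box(c,18)&(P[...,2]>.008))
```

```text
t1 196 med [ 0.5355 -0.2691  0.0075] mid [ 0.5346 -0.2686  0.0057] ext [0.037 0.037 0.021] axis deg -155.9
t2 193 med [ 0.4609 -0.2874  0.0077] mid [ 0.4608 -0.2872  0.0104] ext [0.034 0.036 0.021] axis deg 57.0
lidbar 133 med [0.4279 0.0614 0.0486] mid [0.4279 0.0623 0.047 ] ext [0.052 0.025 0.013] axis deg 163.0
lidcap 768 med [0.4276 0.0601 0.0217] mid [0.4278 0.0629 0.0218] ext [0.082 0.081 0.014] axis deg 70.9
ears 111 med [ 0.5116 -0.1291  0.1131] mid [ 0.5278 -0.1301  0.1128] ext [0.068 0.06  0.01 ] axis deg 152.8
jarneck 252 med [ 0.5277 -0.1293  0.1156] mid [ 0.5278 -0.1301  0.1159] ext [0.068 0.06  0.015] axis deg 151.5
salt 266 med [ 0.3658 -0.0966  0.0814] mid [ 0.3628 -0.0977  0.0588] ext [0.042 0.042 0.07 ] axis deg 96.3
honey 769 med [ 0.6868 -0.1396  0.0843] mid [ 0.6918 -0.1407  0.0503] ext [0.063 0.065 0.084] axis deg 161.0
decoy 87 med [ 0.5487 -0.3545  0.01  ] mid [ 0.5489 -0.3549  0.0134] ext [0.034 0.038 0.011] axis deg 106.1
apple 775 med [0.3896 0.2465 0.0587] mid [0.3891 0.2506 0.0499] ext [0.071 0.069 0.042] axis deg -166.1
```

Call:
servo_tool --pt "0.0455 -0.015 0.01 0" --pt "0.0455 -0.015 0.01 0" --pt "0.0455 -0.015 0.01 0" --pt "0.0455 -0.015 0.015 0" --pt "0.0455 -0.015 0.015 0" --pt "0.0455 -0.015 0.015 0" --pt "0.0455 -0.015 0.015 0" --pt "0.0455 -0.015 0.015 0" --jaw 0.75

```text
t: 1.1
ee_pos: [0.463, -0.2871, 0.1255]
ee_rot: [-3.11, -0.44, 0.001]
ft_force: [0.3, -0.6, -0.4]
finger_gap: 0.0642
grip_force: 0.0
```

```bash
cat >> h.py <<'E'
def go(t,psi=None,o=None):
    o=o or robot.observe(); M=R.from_rotvec(o["ee_rot"]).as_matrix(); p=np.array(o["ee_pos"])
    d=M.T@(np.array(t)-p); ps=np.degrees(np.arctan2(M[1,0],M[0,0]))
    print("t",round(float(o["t"]),2),"pos",p.round(4),"psi",ps.round(1),"gap",round(float(o["finger_gap"]),4),"grip",round(float(o["grip_force"]),1),"F",np.round(o["ft_force"],1),"| tool shift",d.round(4),"twist",None if psi is None else round(ps-psi,1))
def disc(p,P,near,lo,hi,rad=.03,col=None):
    m=(np.hypot(P[...,0]-near[0],P[...,1]-near[1])<rad)&(P[...,2]>lo)&(P[...,2]<hi)
    if col=="red": q=p.astype(int); m&=(q[...,0]>q[...,1]+60)&(q[...,0]>q[...,2]+60)
    if col=="blue": q=p.astype(int); m&=(q[...,2]>q[...,0]+50)
    Q=P[m]
    if len(Q)<5: print("few",len(Q)); return Q
    c,r=cv2.minEnclosingCircle(Q[:,:2].astype(np.float32)); print(len(Q),"circle",np.round(c,4),round(r,4),"med",np.median(Q,0).round(4)); return Q
E
python3 - <<'E'
from h import *
p,P,o=shot("wrist","w1.png"); np.savez("w1.npz",p=p,P=P)
go((.461,-.2872,.003),o=o)
disc(p,P,(.461,-.2872),-.01,.03,.03,"red"); disc(p,P,(.535,-.269),-.01,.03,.03,"red")
disc(p,P,(.461,-.2872),.005,.03,.03)
E
```

```text
t 1.1 pos [ 0.463  -0.2871  0.1255] psi 16.1 gap 0.0642 grip 0.0 F [ 0.3 -0.6 -0.4] | tool shift [-0.0019 -0.0005  0.1225] twist None
1667 circle [ 0.4594 -0.2885] 0.0183 med [ 0.459  -0.2886  0.0075]
2253 circle [ 0.5326 -0.27  ] 0.0182 med [ 0.5331 -0.2697  0.0074]
2183 circle [ 0.4588 -0.2882] 0.0193 med [ 0.458  -0.2885  0.0079]
```

View pics/w1.png

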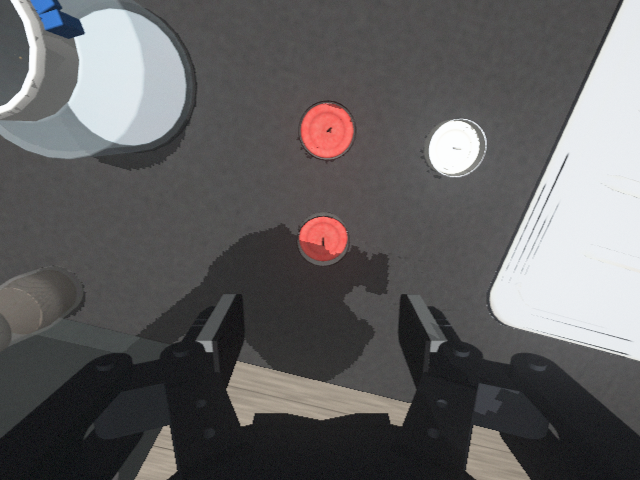

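The wrist view shows tea light 2 at (323,240), tea light 1 at (328,130) and the white decoy at (457,148), with the fingers clear on both sides.

Call:
servo_tool --pt "-0.0033 0 0.03 0" --pt "0 0 0.04 0" --pt "0 0 0.03 0" --pt "0 0 0.015 0" --pt "0 0 0.007 0" --pt "0 0 0 0" --pt "0 0 0 0" --pt "0 0 0 0"

```text
t: 2.15
ee_pos: [0.4593, -0.2896, 0.0052]
ee_rot: [3.11, 0.439, 0.002]
ft_force: [-0.4, -0.4, -0.9]
finger_gap: 0.064
grip_force: 0.0
```

Call:
servo_tool --pt "0 0 0 0" --pt "0 0 0 0" --pt "0 0 0 0" --pt "0 0 0 0" --pt "0 0 0 0" --pt "0 0 0 0" --pt "0 0 0 0" --pt "0 0 0 0" --jaw 0.3

```text
t: 3.15
ee_pos: [0.4593, -0.2895, 0.0051]
ee_rot: [3.11, 0.439, 0.001]
ft_force: [-1.0, 0.9, 5.7]
finger_gap: 0.0349
grip_force: 60.2
```

Run:
```python
from h import *
go((.5278,-.13,.22))
```

```text
t 3.15 pos [ 0.4593 -0.2895  0.0051] psi 16.1 gap 0.0349 grip 60.2 F [-1.   0.9  5.7] | tool shift [ 0.1102 -0.134  -0.215 ] twist None
```

Call:
servo_tool --pt "0 0 -0.04 0" --pt "0 0 -0.05 0" --pt "0 -0.02 -0.055 0" --pt "0.01 -0.03 -0.05 0" --pt "0.01 -0.03 0 0" --pt "0.01 -0.03 0 0" --pt "0.01 -0.024 0 0" --pt "0 0 0 0"

```text
t: 4.15
ee_pos: [0.4601, -0.1482, 0.199]
ee_rot: [-3.11, -0.443, 0.001]
ft_force: [-0.7, 0.4, 0.1]
finger_gap: 0.0347
grip_force: 60.0
```

Run:
```python
from h import *
p,P,o=shot("wrist","w2.png"); np.savez("w2.npz",p=p,P=P)
go((.5278,-.13,.135),o=o)
Q=disc(p,P,(.5278,-.13),.1165,.125,.034)
E=disc(p,P,(.5278,-.13),.108,.118,.045,"blue")
```

```text
t 4.15 pos [ 0.4601 -0.1482  0.199 ] psi 16.2 gap 0.0347 grip 60.0 F [-0.7  0.4  0.1] | tool shift [0.0701 0.0015 0.064 ] twist None
1576 circle [ 0.5263 -0.1312] 0.0278 med [ 0.5286 -0.1305  0.1194]
1580 circle [ 0.5262 -0.1313] 0.0352 med [ 0.5424 -0.1322  0.1139]
```

View pics/w2.png

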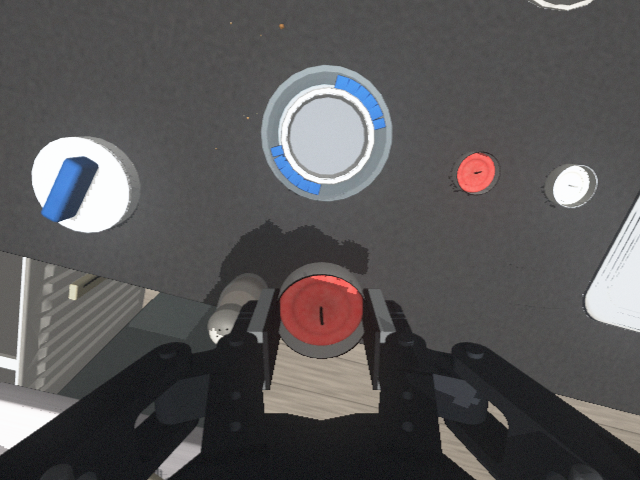

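The jar neck is at (327,134) with ears at upper right and lower left. The lid is at (85,185) with its bar at (68,190). The held tea light at (322,310) sits level between the fingers.

Run:
```python
from h import *
d=np.load("w2.npz");p=d["p"];P=d["P"]; c=np.array([.5263,-.1312])
q=p.astype(int); blue=q[...,2]>q[...,0]+50
r=np.hypot(P[...,0]-c[0],P[...,1]-c[1]); m=blue&(r>.029)&(r<.037)&(P[...,2]>.108)
a=np.arctan2(P[m][:,1]-c[1],P[m][:,0]-c[0])
for s in (1,-1):
    w=np.degrees(a[(np.cos(a-np.radians(-20))*s)>0]); 
    w=(w+360)%360 if s<0 else w
    print("ear",len(w),np.percentile(w,[1,50,99]).round(1), "mid",((np.percentile(w,1)+np.percentile(w,99))/2).round(1))
m=blue&(np.hypot(P[...,0]-.428,P[...,1]-.062)<.045)&(P[...,2]>.044)
Q=P[m][:,:2].astype(np.float32); print("bar",cv2.minAreaRect(Q),np.median(P[m],0))
disc(p,P,(.428,.062),.018,.026,.05)
o=robot.observe(); M=R.from_rotvec(o["ee_rot"]).as_matrix()
T=(P-np.array(o["ee_pos"]))@M
red=(q[...,0]>q[...,1]+60)&(q[...,0]>q[...,2]+60)&(P[...,2]>.1)
X=T[red]; print("held",((X.min(0)+X.max(0))/2).round(4),np.ptp(X,axis=0).round(4),np.median(X,0).round(4))
go((.5263,-.1312,.13),o=o)
```

```text
ear 737 [-63.7 -27.3   6.4] mid -28.6
ear 620 [116.7 152.2 187.2] mid 151.9
bar ((0.42570677399635315, 0.0608922615647316), (0.015498112887144089, 0.055316559970378876), 72.48851776123047) [0.42702212 0.05976689 0.04857987]
5182 circle [0.4252 0.0613] 0.0426 med [0.4301 0.0517 0.0219]
held [ 0.001  -0.002  -0.0053] [0.0356 0.0344 0.0118] [ 0.0001 -0.0019 -0.0023]
t 4.2 pos [ 0.4601 -0.1491  0.199 ] psi 16.2 gap 0.0345 grip 60.0 F [-0.1 -0.4 -0.4] | tool shift [0.0686 0.0012 0.069 ] twist None
```

Call:
servo_tool --pt "0.035 0.001 0 0" --pt "0.034 0.001 0 0" --pt "0 0 0.03 0" --pt "0 0 0.025 0" --pt "0 0 0.015 0" --pt "0 0 0.004 0" --pt "0 0 0 0" --pt "0 0 0 0"

```text
t: 5.2
ee_pos: [0.5275, -0.1325, 0.1265]
ee_rot: [3.11, 0.439, 0.003]
ft_force: [-0.6, 0.1, 0.1]
finger_gap: 0.0347
grip_force: 60.0
```

Run:
```python
from h import *
go((.527,-.1312,.124))
```

```text
t 5.2 pos [ 0.5275 -0.1325  0.1265] psi 16.1 gap 0.0347 grip 60.0 F [-0.6  0.1  0.1] | tool shift [-0.0001 -0.0013  0.0025] twist None
```

Call:
servo_tool --pt "0 -0.001 0.002 0" --pt "0 0 0 0" --pt "0 0 0 0" --pt "0 0 0 0" --pt "0 0 0 0" --pt "0 0 0 0" --pt "0 0 0 0" --pt "0 0 0 0"

```text
t: 6.2
ee_pos: [0.5267, -0.1312, 0.1233]
ee_rot: [3.111, 0.44, 0.0]
ft_force: [0.1, -0.1, -0.6]
finger_gap: 0.0343
grip_force: 60.0
```

Call:
servo_tool --pt "0 0 0 0" --pt "0 0 0 0" --pt "0 0 0 0" --pt "0 0 0 0" --pt "0 0 -0.03 0" --pt "-0.01 0.04 -0.02 0" --pt "-0.01 0.05 0 0" --pt "-0.0165 0.0485 0 0" --jaw 0.75

```text
t: 7.2
ee_pos: [0.5303, -0.2758, 0.1737]
ee_rot: [3.11, 0.441, 0.001]
ft_force: [-0.0, 0.9, -0.8]
finger_gap: 0.0639
grip_force: 0.0
```

Run:
```python
from h import *
p,P,o=shot("wrist","w3.png"); np.savez("w3.npz",p=p,P=P)
go((.533,-.270,.004),o=o)
disc(p,P,(.533,-.27),-.01,.03,.03,"red"); disc(p,P,(.5265,-.131),-.01,.1,.05,"red")
```

```text
t 7.2 pos [ 0.5303 -0.2758  0.1737] psi 16.1 gap 0.0639 grip 0.0 F [-0.   0.9 -0.8] | tool shift [ 0.0041 -0.0049  0.1697] twist None
1299 circle [ 0.5329 -0.2702] 0.0182 med [ 0.5327 -0.2698  0.0074]
few 0
```

Call:
servo_tool --pt "0.004 -0.005 0.05 0" --pt "0 0 0.05 0" --pt "0 0 0.04 0" --pt "0 0 0.02 0" --pt "0 0 0.009 0" --pt "0 0 0 0" --pt "0 0 0 0" --pt "0 0 0 0"

```text
t: 8.25
ee_pos: [0.5332, -0.2689, 0.0056]
ee_rot: [3.109, 0.439, 0.003]
ft_force: [-0.1, 0.5, 0.5]
finger_gap: 0.0644
grip_force: 0.0
```

Call:
servo_tool --pt "0 0 0 0" --pt "0 0 0 0" --pt "0 0 0 0" --pt "0 0 0 0" --pt "0 0 0 0" --pt "0 0 0 0" --pt "0 0 0 0" --pt "0 0 0 0" --jaw 0.3

```text
t: 9.25
ee_pos: [0.533, -0.2688, 0.0052]
ee_rot: [3.11, 0.44, 0.002]
ft_force: [-0.9, -0.0, 5.5]
finger_gap: 0.0351
grip_force: 60.1
```

Run:
```python
from h import *
go((.5267,-.1312,.2))
p,P,o=shot("scene","s2.png"); cv2.imwrite("pics/s2c.png",cv2.resize(p[220:380,230:450,::-1],None,fx=3,fy=3))
```

```text
t 9.25 pos [ 0.533  -0.2688  0.0052] psi 16.1 gap 0.0351 grip 60.1 F [-0.9 -0.   5.5] | tool shift [ 0.0323 -0.1337 -0.1949] twist None
```

View pics/s2c.png

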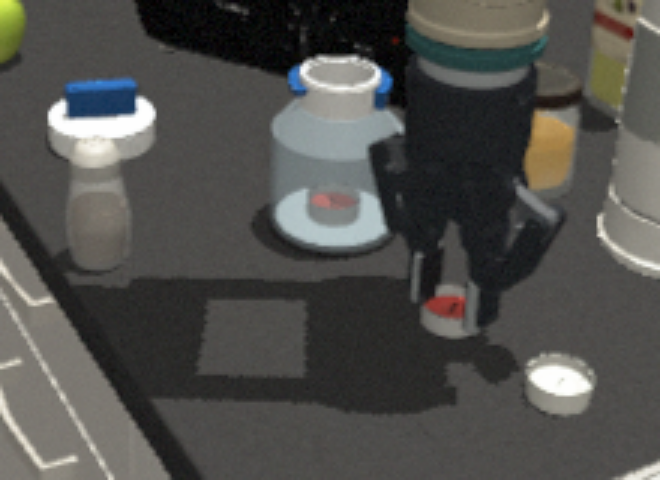

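The crop shows the first tea light lying flat inside the jar at (333,205) and the second between the fingers at (450,308).

Call:
servo_tool --pt "0 0 -0.05 0" --pt "0 0 -0.055 0" --pt "0 0 -0.055 0" --pt "0.01 -0.045 -0.01 0" --pt "0.01 -0.045 0 0" --pt "0.012 -0.044 0 0" --pt "0 0 0.015 0" --pt "0 0 0.015 0"

```text
t: 10.3
ee_pos: [0.5259, -0.1311, 0.1431]
ee_rot: [3.11, 0.44, -0.001]
ft_force: [-0.3, 0.4, -0.6]
finger_gap: 0.0342
grip_force: 60.0
```

Run:
```python
from h import *
go((.5267,-.1312,.1235))
```

```text
t 10.3 pos [ 0.5259 -0.1311  0.1431] psi 16.1 gap 0.0342 grip 60.0 F [-0.3  0.4 -0.6] | tool shift [0.0008 0.0003 0.0196] twist None
```

Call:
servo_tool --pt "0.001 0 0.013 0" --pt "0 0 0.006 0" --pt "0 0 0 0" --pt "0 0 0 0" --pt "0 0 0 0" --pt "0 0 0 0" --pt "0 0 0 0" --pt "0 0 0 0"

```text
t: 11.3
ee_pos: [0.5271, -0.1306, 0.1253]
ee_rot: [3.111, 0.44, 0.0]
ft_force: [0.6, -0.4, -0.2]
finger_gap: 0.0347
grip_force: 60.0
```

Call:
servo_tool --pt "0 0 0 0" --pt "0 0 0 0" --pt "0 0 0 0" --pt "0 0 0 0" --pt "0 0 -0.04 0" --pt "-0.01 -0.05 -0.03 0" --pt "-0.015 -0.05 0 0" --pt "-0.015 -0.05 0 0" --jaw 0.75

```text
t: 12.3
ee_pos: [0.4463, 0.0036, 0.1958]
ee_rot: [3.111, 0.439, 0.002]
ft_force: [0.7, 1.3, 0.2]
finger_gap: 0.0638
grip_force: 0.0
```

Call:
servo_tool --pt "0 -0.01 0 10" --pt "0 0 0 10" --pt "0 0 0 10" --pt "0 0 0 3.6" --pt "0 0 0 0" --pt "0 0 0 0" --pt "0 0 0 0" --pt "0 0 0 0"

```text
t: 13.3
ee_pos: [0.4443, 0.0121, 0.1953]
ee_rot: [3.105, -0.478, 0.0]
ft_force: [0.2, -0.1, 0.8]
finger_gap: 0.0641
grip_force: 0.0
```

Run:
```python
from h import *
p,P,o=shot("wrist","w4.png"); np.savez("w4.npz",p=p,P=P)
go((.4255,.061,.026),-17.5,o=o); print(np.round(o["joints"],2))
q=p.astype(int); blue=q[...,2]>q[...,0]+50
m=blue&(np.hypot(P[...,0]-.426,P[...,1]-.061)<.045)&(P[...,2]>.044)
print("bar",cv2.minAreaRect(P[m][:,:2].astype(np.float32)),np.median(P[m],0))
disc(p,P,(.426,.061),.018,.026,.05)
p,P,o=shot("scene","s3.png"); cv2.imwrite("pics/s3c.png",cv2.resize(p[220:380,230:450,::-1],None,fx=3,fy=3))
```

```text
t 13.3 pos [0.4443 0.0121 0.1953] psi -17.5 gap 0.0641 grip 0.0 F [ 0.2 -0.1  0.8] | tool shift [-0.0326 -0.041   0.1693] twist 0.0
[-0.06 -0.17  1.68 -0.    1.63  1.82]
bar ((0.4260407090187073, 0.06131579354405403), (0.014643820002675056, 0.05425987020134926), 72.9515151977539) [0.42827677 0.0607811  0.04858343]
4948 circle [0.4255 0.062 ] 0.0421 med [0.4293 0.0556 0.0219]
```

View pics/s3c.png

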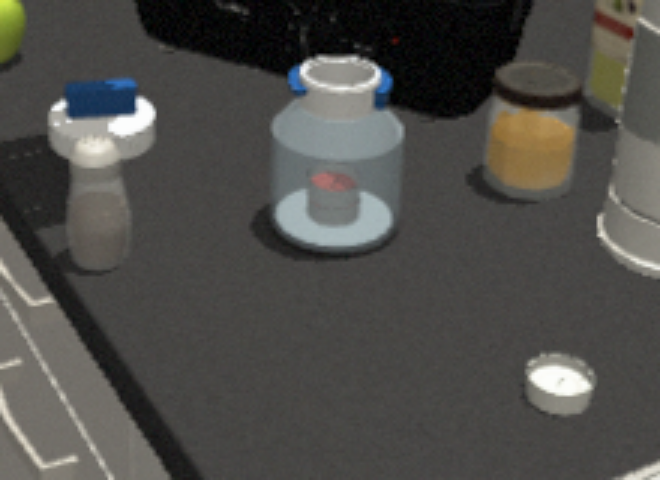

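Both tea lights are stacked inside the jar at crop (333,195). The lid is untouched.

Call:
servo_tool --pt "-0.0325 -0.0415 0.03 -0.3" --pt "0 0 0.05 0" --pt "0 0 0.04 0" --pt "0 0 0.03 0" --pt "0 0 0.012 0" --pt "0 0 0.006 0" --pt "0 0 0 0" --pt "0 0 0 0"

```text
t: 14.4
ee_pos: [0.4265, 0.0614, 0.0283]
ee_rot: [-3.106, 0.47, -0.003]
ft_force: [-0.3, -0.3, 0.2]
finger_gap: 0.0643
grip_force: 0.0
```

Call:
servo_tool --pt "0 0 0 0" --pt "0 0 0 0" --pt "0 0 0 0" --pt "0 0 0 0" --pt "0 0 0 0" --pt "0 0 0 0" --pt "0 0 0 0" --pt "0 0 0 0" --jaw 0.0

```text
t: 15.4
ee_pos: [0.4261, 0.0614, 0.0277]
ee_rot: [-3.106, 0.47, -0.001]
ft_force: [0.1, -0.1, 4.8]
finger_gap: 0.0151
grip_force: 60.7
```

Run:
```python
from h import *
go((.5265,-.1312,.2),61.7)
```

```text
t 15.4 pos [0.4261 0.0614 0.0277] psi -17.2 gap 0.0151 grip 60.7 F [ 0.1 -0.1  4.8] | tool shift [ 0.153   0.1543 -0.1722] twist -78.9
```

Call:
servo_tool --pt "0 0 -0.03 0" --pt "0 0 -0.05 -9" --pt "0 0 -0.05 -10" --pt "0 0 -0.05 -10" --pt "0 0 -0.01 -10" --pt "0 0 0 -10" --pt "0 0 0 -10" --pt "0 0 0 -10"

```text
t: 16.4
ee_pos: [0.4254, 0.0614, 0.2164]
ee_rot: [-2.822, -1.38, 0.002]
ft_force: [-0.3, 0.8, -0.7]
finger_gap: 0.0144
grip_force: 60.0
```

Call:
servo_tool --pt "0 0 0 -10" --pt "-0.0345 0.03 0 0" --pt "-0.0345 0.03 0 0" --pt "-0.0345 0.03 0 0" --pt "-0.0345 0.03 0 0" --pt "-0.0345 0.03 0 0" --pt "-0.0345 0.03 0 0" --pt "0 0 0 0"

```text
t: 17.4
ee_pos: [0.4861, -0.2084, 0.2156]
ee_rot: [-2.697, -1.607, 0.003]
ft_force: [0.2, 0.8, -1.0]
finger_gap: 0.0144
grip_force: 60.0
```

Run:
```python
from h import *
p,P,o=shot("wrist","w5.png"); np.savez("w5.npz",p=p,P=P)
go((.5265,-.1312,.16),61.7,o=o)
M=R.from_rotvec(o["ee_rot"]).as_matrix();T=(P-np.array(o["ee_pos"]))@M
q=p.astype(int); blue=q[...,2]>q[...,0]+50
disc(p,P,(.5265,-.1312),.1165,.125,.034); disc(p,P,(.5265,-.1312),.108,.118,.045,"blue")
m=blue&(np.hypot(T[...,0],T[...,1])<.05)
X=T[m]; print("bar tool",len(X),X.min(0).round(4),X.max(0).round(4),cv2.minAreaRect(X[:,:2].astype(np.float32)))
m=(np.hypot(T[...,0],T[...,1])<.055)&(T[...,2]>0)&(T[...,2]<.012)&(q.min(-1)>120)
X=T[m]; print("cap tool",len(X),X.min(0).round(4),X.max(0).round(4)); print(cv2.minEnclosingCircle(X[:,:2].astype(np.float32)))
```

```text
t 17.4 pos [ 0.4861 -0.2084  0.2156] psi 61.6 gap 0.0144 grip 60.0 F [ 0.2  0.8 -1. ] | tool shift [ 0.0871 -0.001   0.0556] twist -0.1
1466 circle [ 0.5259 -0.1314] 0.0278 med [ 0.5265 -0.1288  0.1194]
1452 circle [ 0.5262 -0.1312] 0.0352 med [ 0.5129 -0.1312  0.1138]
bar tool 4796 [-0.0263 -0.0085 -0.023 ] [ 0.029   0.0067 -0.017 ] ((0.0013528186827898026, -0.0006256913766264915), (0.055272698402404785, 0.015126626938581467), 0.8543339967727661)
cap tool 13809 [-0.0389 -0.0428  0.0002] [0.0432 0.0406 0.012 ]
((0.0012403357541188598, -0.0013611697359010577), 0.04226256161928177)
```

View pics/w5.png

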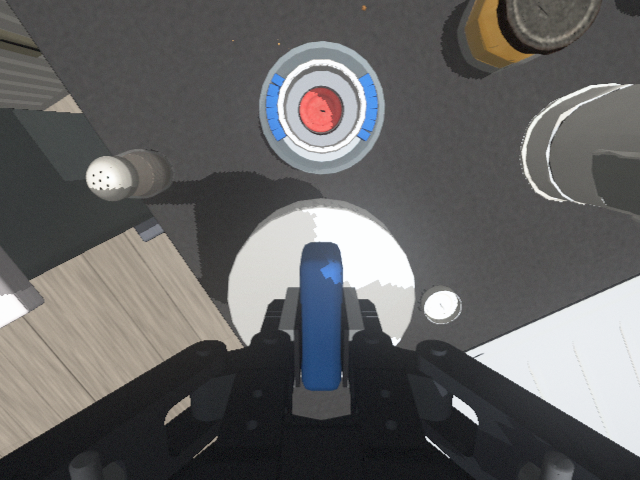

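The jar mouth is at (321,108), with the red tea light visible inside and the ears left and right. The held lid is at (321,290), and its bar is crossways to the ears.

Call:
servo_tool --pt "0.0285 0 0 0" --pt "0.0285 0 0 0" --pt "0.0285 0 0 0" --pt "0 0 0.03 0" --pt "0 0 0.02 0" --pt "0 0 0.01 0" --pt "0 0 0 0" --pt "0 0 0 0"

```text
t: 18.45
ee_pos: [0.5273, -0.1307, 0.1584]
ee_rot: [2.695, 1.613, 0.002]
ft_force: [0.0, -0.4, -0.1]
finger_gap: 0.0149
grip_force: 60.0
```

Run:
```python
from h import *
o=robot.observe();c=R.from_rotvec(o["ee_rot"]).as_matrix()@np.array([.0012,-.0012,0])
go(np.array([.526,-.1313,.1277])-c,61.7,o)
```

```text
t 18.45 pos [ 0.5273 -0.1307  0.1584] psi 61.8 gap 0.0149 grip 60.0 F [ 0.  -0.4 -0.1] | tool shift [-0.0023  0.0002  0.0307] twist 0.1
```

Call:
servo_tool --pt "-0.0018 0 0.006 0" --pt "0 0 0.006 0" --pt "0 0 0.005 0" --pt "0 0 0.004 0" --pt "0 0 0.003 0" --pt "0 0 0.002 0" --pt "0 0 0 0" --pt "0 0 0 0"

```text
t: 19.45
ee_pos: [0.5262, -0.1323, 0.1315]
ee_rot: [2.696, 1.613, 0.0]
ft_force: [-0.3, 0.3, 0.1]
finger_gap: 0.0149
grip_force: 60.0
```

Call:
servo_tool --pt "0 0 0.002 0" --pt "0 0 0.002 0" --pt "0 0 0.001 0" --pt "0 0 0.001 0" --pt "0 0 0 0" --pt "0 0 0 0" --pt "0 0 0 0" --pt "0 0 0 0"

```text
t: 20.45
ee_pos: [0.5264, -0.1324, 0.1296]
ee_rot: [2.694, 1.612, 0.002]
ft_force: [-12.4, 3.4, 21.8]
finger_gap: 0.0153
grip_force: 63.2
```

Call:
servo_tool --pt "0 -0.001 0 0" --pt "0 -0.0005 0 0" --pt "0 0 0.001 0" --pt "0 0 0.001 0" --pt "0 0 0 0" --pt "0 0 0 0" --pt "0 0 0 0" --pt "0 0 0 0"

```text
t: 21.45
ee_pos: [0.5264, -0.1324, 0.1295]
ee_rot: [2.691, 1.61, 0.007]
ft_force: [-9.5, 1.7, 28.2]
finger_gap: 0.0147
grip_force: 64.2
```

Run:
```python
from h import *
p,P,o=shot("wrist","w6.png"); go((.526,-.1313,.1277),61.7,o)
print(o["torque"],o["joints"])
for w in ("scene",):
    p,P,o=shot(w); cv2.imwrite("pics/s4c.png",cv2.resize(p[200:320,270:430,::-1],None,fx=5,fy=5))
```

```text
t 21.45 pos [ 0.5264 -0.1324  0.1295] psi 61.8 gap 0.0147 grip 64.2 F [-9.5  1.7 28.2] | tool shift [ 0.0008 -0.0009  0.0018] twist 0.1
[0.41720654 1.9756365  0.02899449] [-3.14121846e-01  1.51716365e-01  1.49866842e+00 -6.80707734e-04
  1.48391352e+00  1.78385026e-01]
```

View pics/s4c.png

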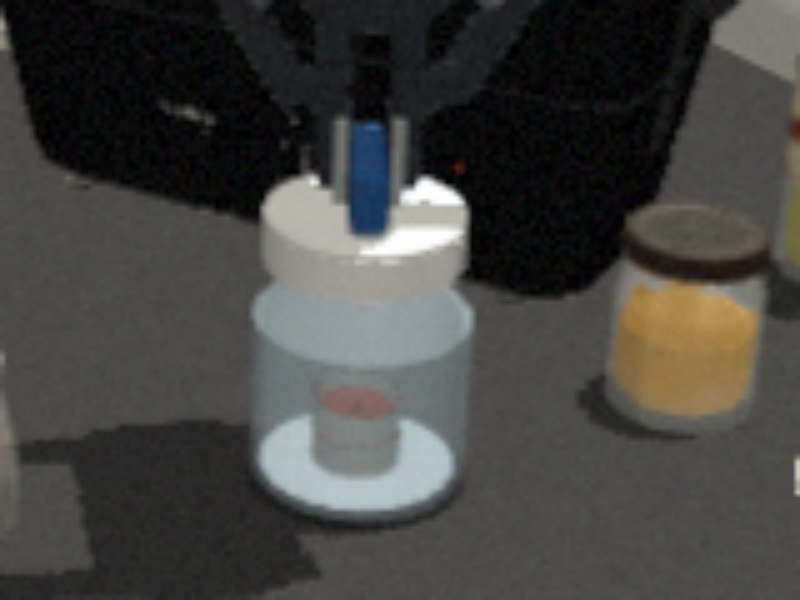

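The lid sits level over the neck at crop (365,245), and both tea lights are in the jar at (355,430). I'll check whether the lid has slipped in the grip.

Run:
```python
from h import *
p,P,o=shot("wrist"); d=np.load("w5.npz")
def st(p,P,pos,rot,n):
    M=R.from_rotvec(rot).as_matrix();T=(P-np.array(pos))@M; q=p.astype(int)
    b=(q[...,2]>q[...,0]+50)&(np.hypot(T[...,0],T[...,1])<.05)&(T[...,2]<-.01); c=(q.min(-1)>120)&(np.hypot(T[...,0],T[...,1])<.04)&(T[...,2]>-.005)&(T[...,2]<.012)
    X=T[c]; A=np.c_[X[:,:2],np.ones(len(X))]; s=np.linalg.lstsq(A,X[:,2],rcond=None)[0]
    print(n,"bar top",np.median(T[b][:,2]).round(4),"cap plane(x,y slope deg, z0)",np.degrees(s[:2]).round(2),s[2].round(4),"cap world z",np.median(P[c][:,2]).round(4), cv2.minEnclosingCircle(X[:,:2].astype(np.float32)), b.sum())
st(d["p"],d["P"],[.4861,-.2084,.2156],[-2.697,-1.607,.003],"before")
st(p,P,o["ee_pos"],o["ee_rot"],"now"); print(o["ee_pos"])
```

```text
before bar top -0.0209 cap plane(x,y slope deg, z0) [-0.    0.09] 0.0058 cap world z 0.2098 ((-4.9936104915104806e-05, -3.542878766893409e-05), 0.04006872698664665) 4796
now bar top -0.0209 cap plane(x,y slope deg, z0) [-0.02  0.38] 0.0058 cap world z 0.1237 ((3.883707177010365e-05, 1.1163398085045628e-05), 0.04004773870110512) 5033
[ 0.52639462 -0.1324055   0.12955851]
```

Call:
servo_tool --pt "0 -0.001 0 0" --pt "0 -0.001 0 0" --pt "0 -0.001 0.001 0" --pt "0 0 0.002 0" --pt "0 0 0.002 0" --pt "0 0 0 0" --pt "0 0 0 0" --pt "0 0 0 0"

```text
t: 22.6
ee_pos: [0.5264, -0.1324, 0.1295]
ee_rot: [2.684, 1.605, 0.016]
ft_force: [-9.5, 0.2, 46.8]
finger_gap: 0.0148
grip_force: 66.9
```

Call:
servo_tool --pt "0 0 -0.003 0" --pt "0 0 -0.003 0" --pt "0 0 -0.003 0" --pt "0 0 -0.003 0" --pt "0 0 0 0" --pt "0 0 0 0" --pt "0 0 0 0" --pt "0 0 0 0"

```text
t: 23.6
ee_pos: [0.5235, -0.1309, 0.1307]
ee_rot: [2.693, 1.611, 0.004]
ft_force: [6.6, -3.4, -0.7]
finger_gap: 0.0149
grip_force: 60.1
```

Run:
```python
from h import *
o=robot.observe(); go((.526,-.1313,.1295),61.7,o); print(R.from_rotvec(o["ee_rot"]).as_matrix()[:,2].round(4),np.round(o["torque"],2))
```

```text
t 23.6 pos [ 0.5235 -0.1309  0.1307] psi 61.8 gap 0.0149 grip 60.1 F [ 6.6 -3.4 -0.7] | tool shift [0.0009 0.0023 0.0012] twist 0.1
[ 0.0043 -0.002  -1.    ] [-0.65 -1.36  0.02]
```

Call:
servo_tool --pt "0 0.001 0 0" --pt "0 0.001 0 0" --pt "0 0 0.001 0" --pt "0 0 0.001 0" --pt "0 0 0.001 0" --pt "0 0 0.001 0" --pt "0 0 0 0" --pt "0 0 0 0"

```text
t: 24.6
ee_pos: [0.5239, -0.1312, 0.1296]
ee_rot: [2.695, 1.613, 0.001]
ft_force: [-8.7, 2.3, 20.3]
finger_gap: 0.0147
grip_force: 63.0
```

Call:
servo_tool --pt "0 0 -0.001 0" --pt "0 0 -0.002 0" --pt "0 0 -0.001 0" --pt "0 0 0 0" --pt "0 0 0 0" --pt "0 0 0 0" --pt "0 0 0 0" --pt "0 0 0 0"

```text
t: 25.6
ee_pos: [0.5238, -0.1311, 0.1302]
ee_rot: [-2.696, -1.613, 0.0]
ft_force: [2.5, -0.4, -2.4]
finger_gap: 0.0147
grip_force: 59.9
```

Run:
```python
from h import *
o=robot.observe(); go((.5259,-.1322,.1295),61.7,o); print(np.round(o["torque"],2))
```

```text
t 25.6 pos [ 0.5238 -0.1311  0.1302] psi 61.8 gap 0.0147 grip 59.9 F [ 2.5 -0.4 -2.4] | tool shift [0.     0.0024 0.0007] twist 0.1
[-0.2  -0.38 -0.05]
```

Call:
servo_tool --pt "0 0.001 0 0" --pt "0 0.001 0 0" --pt "0 0 0 0" --pt "0 0 0.001 0" --pt "0 0 0 2" --pt "0 0 0 4" --pt "0 0 0 6" --pt "0 0 0 6"

```text
t: 26.6
ee_pos: [0.5258, -0.1322, 0.1297]
ee_rot: [2.917, 1.164, 0.001]
ft_force: [-0.1, 0.0, 2.2]
finger_gap: 0.0149
grip_force: 60.6
```

Call:
servo_tool --pt "0 0 0 7" --pt "0 0 0 8" --pt "0 0 0 8" --pt "0 0 0 8" --pt "0 0 0 8" --pt "0 0 0 8" --pt "0 0 0 6" --pt "0 0 0 3"

```text
t: 27.6
ee_pos: [0.5259, -0.1322, 0.1297]
ee_rot: [3.123, -0.34, 0.001]
ft_force: [0.2, -0.5, 2.2]
finger_gap: 0.0146
grip_force: 60.5
```

Run:
```python
from h import *
o=robot.observe(); go((.5259,-.1322,.1295),-28.3,o); print(np.round(o["torque"],2))
```

```text
t 27.6 pos [ 0.5259 -0.1322  0.1297] psi -12.4 gap 0.0146 grip 60.5 F [ 0.2 -0.5  2.2] | tool shift [ 0.     -0.      0.0002] twist 15.9
[-0.05 -0.02  0.1 ]
```

Call:
servo_tool --pt "0 0 0 5" --pt "0 0 0 5" --pt "0 0 0 4" --pt "0 0 0 3" --pt "0 0 0 2" --pt "0 0 0 0" --pt "0 0 0 0" --pt "0 0 0 0"

```text
t: 28.6
ee_pos: [0.5262, -0.1319, 0.1297]
ee_rot: [-3.026, 0.844, -0.003]
ft_force: [5.4, 1.1, 1.5]
finger_gap: 0.0149
grip_force: 63.3
```

Run:
```python
from h import *
o=robot.observe(); go((.5259,-.1322,.1295),-28.3,o); print(np.round(o["torque"],2))
```

```text
t 28.6 pos [ 0.5262 -0.1319  0.1297] psi -31.2 gap 0.0149 grip 63.3 F [5.4 1.1 1.5] | tool shift [-0.0002  0.0004  0.0002] twist -2.9
[ 0.25 -0.87  1.23]
```

Call:
servo_tool --pt "0 0 0 -0.5" --pt "0 0 0 0" --pt "0 0 0 0" --pt "0 0 0 0" --pt "0 0 -0.03 0" --pt "0 0 -0.04 0" --pt "-0.04 0 -0.02 0" --pt "-0.04 0 0 0" --jaw 0.6

```text
t: 29.6
ee_pos: [0.4567, -0.0911, 0.2212]
ee_rot: [3.029, -0.833, 0.005]
ft_force: [-0.3, 0.7, -0.7]
finger_gap: 0.0512
grip_force: 0.0
```

Run:
```python
from h import *
p,P,o=shot("wrist","w7.png"); go((.5259,-.1322,.2),o=o)
q=p.astype(int); m=(q[...,2]>q[...,0]+50)&(np.hypot(P[...,0]-.526,P[...,1]+.131)<.045)&(P[...,2]>.13)
print("bar",cv2.minAreaRect(P[m][:,:2].astype(np.float32)),np.median(P[m],0))
disc(p,P,(.526,-.131),.116,.13,.05)
```

```text
t 29.6 pos [ 0.4567 -0.0911  0.2212] psi -30.7 gap 0.0512 grip 0.0 F [-0.3  0.7 -0.7] | tool shift [ 0.0804 -0.      0.0215] twist None
bar ((0.52618807554245, -0.13127201795578003), (0.015015154145658016, 0.05463423579931259), 61.89087677001953) [ 0.52738853 -0.13188941  0.15045554]
11890 circle [ 0.5264 -0.131 ] 0.0422 med [ 0.5278 -0.1321  0.1238]
```

View pics/w7.png

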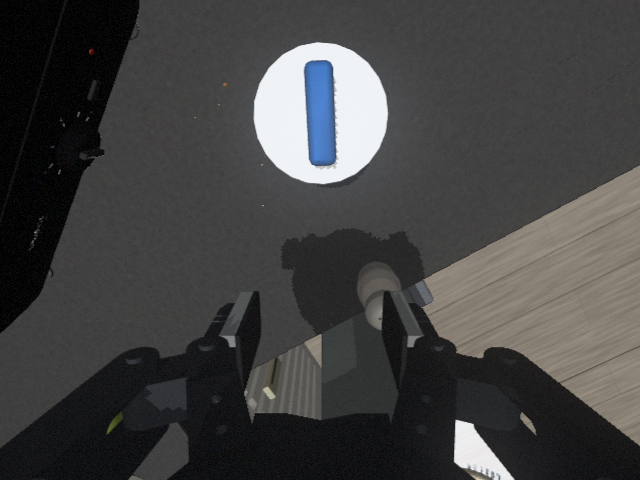

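The lid is on the neck at (321,112). Its bar lies at −28°, in line with the ears, and the gripper is clear.

```bash
python3 -c "
from station import robot
print(robot.finish_job())"
```

```text
the job is handed in; nothing more can be done
None
```

I've handed the job in: both tea lights are in the jar and the lid is turned to its stops with the bar in line with the ears. It measured about 2 mm higher than your "fully down" figure but wouldn't move at 47 N, so I took it as seated; I didn't test the lock by pulling up.

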